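Find out whether the test case is caught, free it and hold its cover open

ROBOT

A 7-joint arm with a two-finger parallel gripper is mounted at the origin on the work surface. World frame = base frame: x ahead of the robot, y to its left, z up, the work surface at z = 0. Lengths are in m, angles in rad, forces in N, time in s.
With the tool pointing down it reaches from about 0.425 to 0.95 m from the base axis. Payload 16.7 kg.
Tool frame: the origin (TCP) lies on the centre line of the jaws, within the pads' length; the fingertips stand 11 mm ahead of it and the grasp point (between the pads) lies 8 mm behind it; z points along the fingers, y is the line along which they close (so a half turn about z gives the same grasp; the last joint's range is limited). The gripper opens to 94 mm and grips with 3 to 60 N. Pads are 16 mm wide; open, the fingers measure 119 mm over their backs; the gripper's body (75 mm by 177 mm) begins 78 mm behind the grasp point.
Start: joints at [1.095, 0.426, 0.074, 1.606, -0.034, 1.111, -0.067], TCP at [0.216, -0.639, 0.177] pointing down, gripper open.
Joint ranges: [-2.85, 2.85], [-0.5, 2.14], [-1.23, 1.37], [0.21, 2.46], [-1.02, 4.16], [0.16, 2.05], [-2.73, 2.73]. Speed limits (rad/s): [1.89, 1.89, 2.39, 2.39, 3.01, 3.01, 3.01].

INTERFACE

Orientations are given as a 3x3 rotation matrix whose columns are the frame's x, y, z axes.
In Python, from workcell import status, capture, calibration, order, look_for, cut_out gives the robot as it stands.
- The arm moves only by the tool carry_out, never from a script. Its argument "series" is one flat list of numbers, 7 for each row, row after row: the shift along the tool's x, y, z in m, then the turn, a rotation vector about the tool's x, y, z in rad, then the finger opening in m, from 0 to 0.094. In form: [x, y, z, rx, ry, rz, fingers, x, y, z, rx, ry, rz, fingers, ...]. A call has 1 to 10 rows; each row shifts and turns the commanded pose from where the row before left it, along the tool's axes as they then stand; what a row does not reach is not made up. A row lasts 1/10 s, in which the tool goes at most 50 mm and 8.59 degrees, less where a joint would pass 70% of its speed; a pose out of reach is approached as far as the arm can. A call with a gripper value outside its range is refused whole. The fingers move at their own pace and stop on an object; "grip_force" is the grip in N (left out, the last holds). Time passes only in rows, so rows that do not move let the fingers close. It gives the time, the measured TCP pose, the force, the opening and the grip force at its end, in the units of the state.
- status.read_state(): the state, without advancing time (a new reading comes with each control period).
- capture(name): name is "scene" or "top" or "wrist"; returns (picture, depth): 400x640x3 uint8, red, green, blue; 400x640 float32, m along the optical axis (not along the pixel's ray), 0 where there is no reading.
- calibration(name): a dict with "intrinsics" (3x3 intrinsics, pixels), "origin" and "orientation" of the camera in the world. Camera axes: x right, y down, z forward; pixel columns grow to the right and rows downward; lengths in m; the calibration is good to about 2 mm. A picture is of the moment at which its call begins: read the wrist's pose just before it. calibration takes no time and is no camera call; for the wrist camera it gives the pose at the moment of the call.
- order.finish_job(): hands the job in; it is judged then, once.
Trained networks look in the newest picture that a camera, given by its name, has taken for a name from the list of things; names that differ only in an ending like _2 or _b are one class to them, and where a whole thing is asked for, a point or a joint stands for the part that bears it (a point fixed in the world has none). Each returns a list of dicts, best first, with "p" (0 to 1); they miss things now and then, are a little off and sometimes report something else, mostly with a low value. They report only what shows in the picture. A call takes as long as a camera call.
- look_for(name, camera): "centre" ([x, y, z] in m, in world coordinates, good to about 4 mm: the middle of the surface that is visible of it).
- cut_out(name, camera): "mask" (400x640 bool, what is visible of it).
The state is a dict: "t": time; "joints": joint angles; "qvel": joint speeds; "joint_efforts": joint torques, N m; "tcp_pos": TCP position; "ee_rot": TCP orientation; "contact_force": force on the tool from outside, world axes, zero at the start; "ft_torque": the same for the moment, N m; "opening": opening from 0.0 (shut) to 1.0 (fully open); "grasp_force": force on a finger pad.
Only numpy, scipy, OpenCV 4.12 (cv2) and the standard library are available. Lean on these libraries where they do the work, as an engineer would, in place of code of your own. Each camera call takes 0.05 s, during which the arm holds its last target. There are 200 camera calls.

TASK

A colleague wants to reach the circuit board inside the grey test case on the repair bench. Before touching the black slide tab, tug the cover up by its bar handle to feel whether the latch has caught it; if it has, push the tab to the other end of its track to free it, then lift the cover by the bar. Finish while still gripping the bar with the cover held still and wide open, about 60 degrees up from shut; do not put it down or let go, and leave the other things on the bench where they lie.

Things in the scene. Friction and masses are not known exactly. Their poses are not given: they have to be found in the camera images.
- case: Fixed metal tray 180 (x) by 220 (y) by 100 mm high, a circuit board inside. Origin: centre of its underside, on the bench; x points away from the robot (yaw within 0.3 rad), y left, z up. A grey latch housing, 108 (x) by 74 (y) mm, is fixed outside its right (-y) wall, centred at x -50, y -148 mm, its top level with the rim, 100 mm above the bench.
- cover (a joint): Angle of the grey metal cover (184 by 228 by 8 mm, 0.35 to 0.6 kg) hinged on the case's far (+x) rim: 0 shut, grows as the near edge rises, stop at 1.35 rad. Falls shut when let go. If caught it rises 0.04 rad of play (9 mm at the bar), then stops hard; if not it comes up freely, 2 to 3 N at the bar. A tongue on its right edge dips into the latch housing; the catch inside is hidden.
- hinge (a point): Middle of the hinge line (axis along the case's y): x 90, y 0, z 100 mm in the case's frame.
- bar (a point): The cover's handle: straight round steel bar, diameter 10, length 110 mm along the case's y, on two end struts (100 mm free between them), 40 mm in front of the cover's near edge. This point: middle of its axis; with the cover shut at x -132, y 0, z 120 mm in the case's frame (12 mm above the cover's top). 223 mm from the hinge axis. Pinched at its middle from above, it turns in the fingers.
- tab_top (a point): Centre of the top of the black slide tab, an upright fin 26 (case x) by 12 (case y) mm, standing 35 mm above the latch housing, so its top is 135 mm above the bench. It can be pinched from above across the case's y, or pushed. The cover's right edge is 51 mm to its left (+y) and 27 mm below its top.
- tab (a joint): Travel of the slide tab along the case's x, away from the robot: 0 near end, 0.030 m far end. Starts within 3 mm of the near end, slides at about 3 N, stays where left. One end catches the cover, the other frees it (a few cases: free at both); which is which is unmarked, varies from case to case and is found only by tugging. Slide it with the cover fully down, not while pulling it up.
- meter: Bystander: yellow multimeter lying on the bench, 140 by 75 by 36 mm, origin at the centre of its underside.
- spray: Bystander: standing spray can, 60 mm diameter, 170 mm high, origin at the centre of its underside.
- driver: Bystander: screwdriver with a blue handle lying on the bench, about 200 mm long, origin on the bench under its middle.

How it is judged:
By the outcome, as a careful person would: the job done as asked, in the order asked, and still so for the second after the job is handed in, while the arm keeps its last pose, push and grip.
It also fails if it takes over 61 s, if anything falls off the work surface, if the arm or the gripper's body presses on something with over 40 N, if the wrist force passes 120 N, or if a joint passes its speed limit or range.

## Working session

There is one attempt and no reset: what is moved stays moved. The work goes in short steps, Python scripts to look and compute and a tool call to move; the robot and the scene stay as the last step left them, time stands still between calls to the robot, and variables do not carry over. Pictures are saved under pics/ and viewed, at most 10 in all, crops included, and the job is handed in when it is done.

Besides the shell and the picture viewer there is one more tool, called after "Emit:" as a command line: name --argument value ..., lists and objects as JSON in quotes. carry_out: Moves the arm, as the interface text tells. Its arguments: {"type":"object","properties":{"series":{"type":"array"},"grip_force":{"type":"number"}},"required":["series"]}

```bash
mkdir -p pics; cat > h.py <<'E'
import numpy as np, cv2
from workcell import status, capture, calibration, order, look_for, cut_out
np.set_printoptions(precision=4,suppress=True)
def snap(n,f):
    p,d=capture(n); cv2.imwrite(f'pics/{f}.png',p[:,:,::-1]); return p,d
def pts(n,d,m):
    c=calibration(n); v,u=np.nonzero(m&(d>0)); z=d[v,u]; K=np.array(c['intrinsics'])
    P=np.c_[(u-K[0,2])/K[0,0]*z,(v-K[1,2])/K[1,1]*z,z]
    return P@np.array(c['orientation']).T+np.array(c['origin'])
def st():
    s=status.read_state()
    for k in ('t','tcp_pos','ee_rot','contact_force','opening','grasp_force'): print(k,np.array(s[k]))
    return s
E
python3 - <<'E'
from h import *
st()
for n in ('scene','top'):
    p,d=snap(n,n+'0')
    for k in ('case','cover','bar','tab_top','meter','spray','driver'):
        r=look_for(k,n); print(n,k,[(np.array(x['centre']).round(4).tolist(),round(x['p'],2)) for x in r[:2]])
E
```

```text
t 0.0
tcp_pos [ 0.2159 -0.6391  0.1762]
ee_rot [[ 0.9474  0.3201 -0.0005]
 [ 0.3201 -0.9474  0.0011]
 [-0.0001 -0.0012 -1.    ]]
contact_force [0.1576 0.195  0.3826]
opening 1.0010170580162132
grasp_force 0.0
scene case [([0.6697, -0.0043, 0.1066], 0.62), ([0.5311, -0.4055, 0.036], 0.58)]
scene cover [([0.6132, 0.3174, 0.0162], 0.72), ([0.6395, 0.0042, 0.1063], 0.63)]
scene bar [([0.6403, 0.0004, 0.1062], 0.91)]
scene tab_top [([0.618, -0.1654, 0.1129], 0.48)]
scene meter [([0.528, -0.4082, 0.0342], 0.97), ([0.4897, 0.3272, 0.1138], 0.63)]
scene spray [([0.4887, 0.322, 0.1158], 0.57), ([0.6379, -0.0002, 0.1071], 0.34)]
scene driver [([0.6166, 0.3196, 0.0169], 0.93), ([0.64, 0.0069, 0.1141], 0.35)]
top case [([0.6222, -0.0208, 0.1076], 0.77)]
top cover [([0.6288, -0.003, 0.1077], 0.64)]
top bar [([0.629, -0.0014, 0.108], 0.74)]
top tab_top [([0.6038, -0.1719, 0.111], 0.66)]
top meter [([0.5059, -0.4083, 0.042], 0.93), ([0.63, -0.001, 0.1089], 0.62)]
top spray [([0.4613, 0.3039, 0.1607], 0.65)]
top driver [([0.6061, 0.3111, 0.0186], 0.81)]
```

View pics/top0.png

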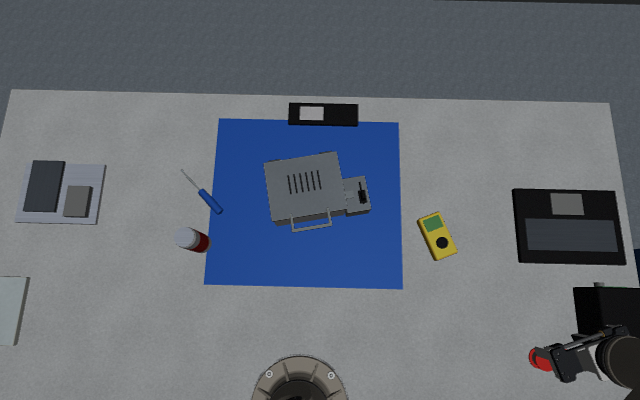

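View pics/scene0.png

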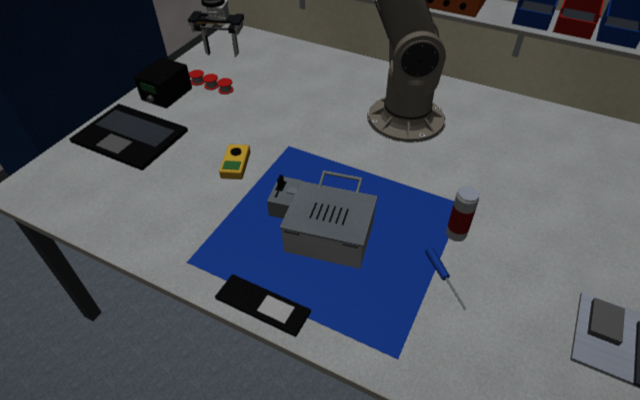

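```bash
python3 - <<'E'
from h import *
p,d=capture('top'); P=pts('top',d,np.ones(d.shape,bool))
near=(P[:,0]>.4)&(P[:,0]<.85)&(abs(P[:,1])<.25)
C=P[near&(abs(P[:,2]-.108)<.006)&(P[:,1]>-.12)]
r=cv2.minAreaRect((C[:,:2]*1000).astype(np.float32)); print('cover',r,len(C))
H=P[near&(P[:,2]>.114)]
n,l=0,None
for nm,s in (('bar',H[(H[:,1]>-.12)]),('tab',H[H[:,1]<-.12])):
    if len(s): print(nm,len(s),s.min(0),s.max(0),s.mean(0),cv2.minAreaRect((s[:,:2]*1000).astype(np.float32)))
E
```

```text
cover ((634.4769287109375, -3.7017822265625), (203.8067626953125, 234.85548400878906), 11.110060691833496) 4471
bar 186 [ 0.4935 -0.1118  0.114 ] [0.6638 0.0878 0.1284] [ 0.5147 -0.0242  0.1219] ((569.49462890625, 2.6144561767578125), (196.6246795654297, 160.5476837158203), 68.848388671875)
tab 45 [ 0.5961 -0.1807  0.1148] [ 0.6206 -0.1658  0.1432] [ 0.6069 -0.1724  0.1313] ((608.3101196289062, -172.9364013671875), (25.612506866455078, 11.264857292175293), 12.607003211975098)
```

The top view shows the case at about (305,190) with the bar at (311,224). The tab is at (363,197), near the near end of its track. The meter (437,236), spray can (192,240) and driver (202,192) are all clear of it. The case yaw is about +0.19.

```bash
cat >> h.py <<'E'
def frame(B,yaw):  # tool frame target: x=case y, y=case x, z down
    c,s=np.cos(yaw),np.sin(yaw); return np.array([[-s,c,0],[c,s,0],[0,0,-1]]).T
def todo(target,yaw):
    from scipy.spatial.transform import Rotation as R
    s=status.read_state(); E=np.array(s['ee_rot']); T=frame(None,yaw)
    print('turn first (tool rotvec)',R.from_matrix(E.T@T).as_rotvec(),'then shift along target axes',T.T@(np.array(target)-s['tcp_pos']), 'cur axes', E.T@(np.array(target)-s['tcp_pos']))
E
python3 - <<'E'
from h import *
p,d=capture('top'); P=pts('top',d,np.ones(d.shape,bool))
S=P[(P[:,2]>.112)&(P[:,2]<.135)&(P[:,0]>.45)&(P[:,0]<.56)&(abs(P[:,1])<.13)]
r=cv2.minAreaRect((S[:,:2]*1000).astype(np.float32)); print(r)
# robust cover yaw: high cover points
C=P[(abs(P[:,2]-.108)<.006)&(P[:,0]>.5)&(P[:,0]<.78)&(abs(P[:,1])<.15)]
for yaw in np.arange(.1,.3,.02):
    Q=C[:,:2]@np.array([[np.cos(yaw),-np.sin(yaw)],[np.sin(yaw),np.cos(yaw)]]); lo,hi=np.percentile(Q,[1,99],axis=0); print(round(yaw,2),lo,hi,hi-lo)
yaw=.19
Q=S[:,:2]@np.array([[np.cos(yaw),-np.sin(yaw)],[np.sin(yaw),np.cos(yaw)]])
B=S[Q[:,0]<Q[:,0].min()+.012]; print('bar',len(B),B.mean(0))
q=np.polyfit(B[:,1],B[:,0],1); print('bar yaw',-np.arctan(q[0]))
t=B.mean(0); t[2]=.26; todo(t,.19)
E
```

```text
((525.9292602539062, 6.483039855957031), (65.18051147460938, 179.7251739501953), 0.261923223733902)
0.1 [ 0.5399 -0.195 ] [0.7292 0.0495] [0.1893 0.2444]
0.12 [ 0.5394 -0.2069] [0.7264 0.0361] [0.187 0.243]
0.14 [ 0.5386 -0.2185] [0.7236 0.0232] [0.185  0.2416]
0.16 [ 0.5377 -0.2303] [0.7214 0.0102] [0.1837 0.2406]
0.18 [ 0.5365 -0.2419] [ 0.7192 -0.0026] [0.1827 0.2393]
0.2 [ 0.5341 -0.2537] [ 0.7164 -0.0149] [0.1823 0.2388]
0.22 [ 0.5309 -0.2652] [ 0.714  -0.0273] [0.1831 0.2378]
0.24 [ 0.527  -0.2766] [ 0.7113 -0.0393] [0.1843 0.2373]
0.26 [ 0.5226 -0.2875] [ 0.7093 -0.0511] [0.1867 0.2363]
0.28 [ 0.5179 -0.2981] [ 0.707  -0.0629] [0.1891 0.2353]
bar 143 [ 0.5085 -0.026   0.1235]
bar yaw 0.19495382365253627
turn first (tool rotvec) [-0.     -0.0001 -1.435 ] then shift along target axes [ 0.5471  0.4031 -0.0831] cur axes [ 0.4734 -0.4876 -0.0831]
```

Emit:
carry_out --series '[0,0,-0.01,0,0,-0.143,0.04,0,0,-0.01,0,0,-0.143,0.04,0,0,-0.01,0,0,-0.143,0.04,0,0,-0.01,0,0,-0.143,0.04,0,0,-0.01,0,0,-0.143,0.04,0,0,-0.01,0,0,-0.143,0.04,0,0,-0.01,0,0,-0.143,0.04,0,0,-0.01,0,0,-0.143,0.04,0,0,-0.01,0,0,-0.143,0.04,0,0,-0.01,0,0,-0.143,0.04]' --grip_force 30

```text
t: 1.9
tcp_pos: [0.2159, -0.6395, 0.2773]
ee_rot: [[-0.19, 0.982, -0.0], [0.982, 0.19, 0.0], [0.0, -0.0, -1.0]]
contact_force: [-0.5, -0.5, 0.0]
opening: 0.428
grasp_force: 0.0
```

Emit:
carry_out --series '[0.025,0.03,0,0,0,0,0.04,0.025,0.03,0,0,0,0,0.04,0.025,0.03,0,0,0,0,0.04,0.025,0.03,0,0,0,0,0.04,0.025,0.03,0,0,0,0,0.04,0.025,0.03,0,0,0,0,0.04,0.03,0.03,0,0,0,0,0.04,0.03,0.03,0,0,0,0,0.04,0.03,0.03,0,0,0,0,0.04,0.03,0.02,0,0,0,0,0.04]'

```text
t: 2.9
tcp_pos: [0.4529, -0.3187, 0.277]
ee_rot: [[-0.185, 0.983, 0.001], [0.983, 0.185, 0.0], [-0.0, 0.001, -1.0]]
contact_force: [-0.4, 0.0, -0.1]
opening: 0.422
grasp_force: 0.0
```

Emit:
carry_out --series '[0.03,0.01,0,0,0,0,0.04,0.03,0.01,0,0,0,0,0.04,0.03,0.01,0,0,0,0,0.04,0.03,0.01,0,0,0,0,0.04,0.03,0.01,0,0,0,0,0.04,0.03,0.01,0,0,0,0,0.04,0.03,0.01,0,0,0,0,0.04,0.03,0.01,0,0,0,0,0.04,0.03,0.01,0,0,0,0,0.04,0,0,0,0,0,0,0.04]'

```text
t: 3.9
tcp_pos: [0.4906, -0.0347, 0.2773]
ee_rot: [[-0.189, 0.982, 0.001], [0.982, 0.189, 0.001], [0.0, 0.001, -1.0]]
contact_force: [-0.2, 0.6, -0.5]
opening: 0.424
grasp_force: 0.0
```

```bash
python3 - <<'E'
from h import *
st(); print(np.array(status.read_state()['joints']))
p,d=snap('wrist','w1'); st_=1
P=pts('wrist',d,np.ones(d.shape,bool))
yaw=.195; A=np.array([[np.cos(yaw),-np.sin(yaw)],[np.sin(yaw),np.cos(yaw)]])
Q=np.c_[P[:,:2]@A,P[:,2]]
b=(abs(P[:,0]-.509)<.1)&(abs(P[:,1]+.026)<.1)&(Q[:,0]<.515)&(P[:,2]>.105)&(P[:,2]<.14)
B=P[b]; q=Q[b]; print('bar',len(B),B.mean(0),'case ext',q.min(0),q.max(0))
for k in ('bar','tab_top'): print(k,look_for(k,'wrist')[:2])
todo([.5085,-.026,.112],.195)
E
```

```text
t 3.9
tcp_pos [ 0.4906 -0.0347  0.2773]
ee_rot [[-0.189   0.982   0.0009]
 [ 0.982   0.189   0.0007]
 [ 0.0005  0.001  -1.    ]]
contact_force [-0.16    0.5648 -0.4702]
opening 0.42433034629401234
grasp_force 0.0
[ 0.5499  0.0819 -0.6391  1.8431  0.0512  1.2321  0.0856]
bar 951 [ 0.5112 -0.0238  0.1222] case ext [ 0.4899 -0.1837  0.1131] [ 0.5143 -0.0657  0.1266]
bar [{'centre': [0.6334, 0.0168, 0.1098], 'p': 0.76}]
tab_top []
turn first (tool rotvec) [-0.0001  0.0003 -0.0103] then shift along target axes [0.0096 0.0206 0.1649] cur axes [0.0099 0.0205 0.1649]
```

View pics/w1.png

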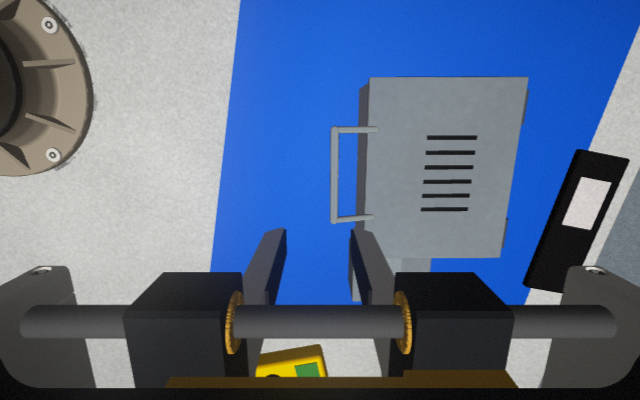

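```bash
python3 - <<'E'
from h import *
p,d=capture('wrist'); P=pts('wrist',d,np.ones(d.shape,bool))
yaw=.195; A=np.array([[np.cos(yaw),-np.sin(yaw)],[np.sin(yaw),np.cos(yaw)]]); Q=np.c_[P[:,:2]@A,P[:,2]]
b=(Q[:,0]>.485)&(Q[:,0]<.505)&(Q[:,2]>.12)&(Q[:,2]<.14)&(abs(Q[:,1]+.125)<.06); q=Q[b]
print(len(q),np.percentile(q,[1,50,99],axis=0)); f=np.polyfit(q[:,1],q[:,0],1); print('d yaw',-f[0])
E
```

```text
807 [[ 0.4912 -0.1794  0.1203]
 [ 0.4957 -0.1193  0.1233]
 [ 0.5038 -0.0652  0.1254]]
d yaw -0.002285728634509064
```

The wrist view shows the bar at column 335, rows 128–222, and its gap to the cover is visible. I'm descending onto its middle.

Emit:
carry_out --series '[0.007,0.0205,0,0,0,-0.006,0.04,0,0,0.03,0,0,0,0.04,0,0,0.03,0,0,0,0.04,0,0,0.03,0,0,0,0.04,0,0,0.02,0,0,0,0.04,0,0,0.02,0,0,0,0.04,0,0,0.02,0,0,0,0.04,0,0,0.015,0,0,0,0.04,0,0,0,0,0,0,0.04]'

```text
t: 5.0
tcp_pos: [0.5079, -0.029, 0.1102]
ee_rot: [[-0.189, 0.982, -0.003], [0.982, 0.189, 0.0], [0.001, -0.003, -1.0]]
contact_force: [0.5, 1.1, -0.5]
opening: 0.426
grasp_force: 0.0
```

Emit:
carry_out --series '[0,0,0,0,0,0,0.03,0,0,0,0,0,0,0.02,0,0,0,0,0,0,0.012,0,0,0,0,0,0,0,0,0,0,0,0,0,0,0,0,0,0,0,0,0]' --grip_force 30

```text
t: 5.6
tcp_pos: [0.5092, -0.0282, 0.1121]
ee_rot: [[-0.19, 0.982, 0.0], [0.982, 0.19, -0.0], [-0.0, 0.0, -1.0]]
contact_force: [0.1, 0.3, 0.1]
opening: 0.008
grasp_force: 0.0
```

```bash
python3 - <<'E'
from h import *
st()
p,d=snap('wrist','w2')
p,d=capture('scene'); cv2.imwrite('pics/s2.png',cv2.resize(p[140:260,250:410,::-1],None,fx=4.5,fy=4.5))
E
```

```text
t 5.6
tcp_pos [ 0.5092 -0.0282  0.1121]
ee_rot [[-0.1897  0.9818  0.0003]
 [ 0.9818  0.1897 -0.    ]
 [-0.0001  0.0003 -1.    ]]
contact_force [0.1267 0.2882 0.1132]
opening 0.008430828594082425
grasp_force 0.0
```

View pics/w2.png

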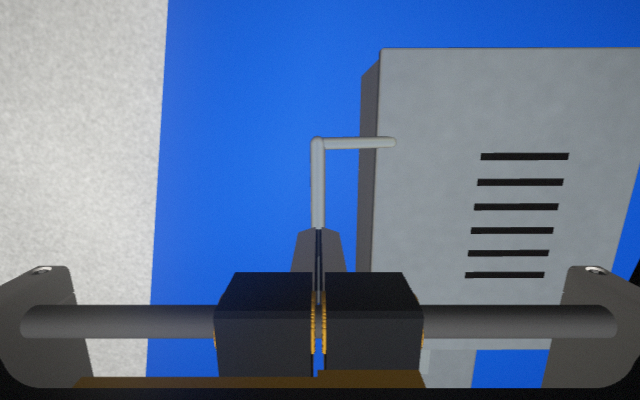

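View pics/s2.png

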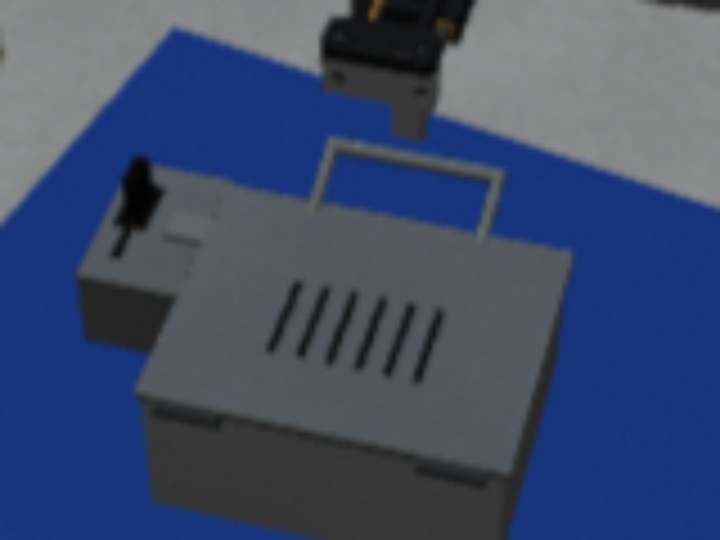

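The wrist view shows the bar in line with the finger slit at column 318, but the scene crop shows the fingertips at (410,135), just above the bar and not around it. I'm checking the heights with depth.

```bash
python3 - <<'E'
from h import *
p,d=capture('scene')
def at(u,v):
    m=np.zeros(d.shape,bool); m[v,u]=1; r=pts('scene',d,m); return r[0] if len(r) else None
for X,Y in ((410,135),(410,128),(410,120),(400,110),(410,148),(410,156),(420,158),(350,145),(480,172)):
    print(X,Y,at(int(250+X/4.5),int(140+Y/4.5)))
c=calibration('scene'); K=np.array(c['intrinsics'])
for q in ((.5092,-.0282,.1121),(.5092,-.0282,.101),(.5093,-.0237,.12)):
    v=np.array(c['orientation']).T@(np.array(q)-c['origin']); uv=K@v/v[2]; print(q,(uv[0]-250)*4.5,(uv[1]-140)*4.5)
p,d=capture('wrist')
for (u,v) in ((318,180),(318,215),(305,238),(335,238),(318,145)):
    m=np.zeros(d.shape,bool); m[v,u]=1; print(u,v,d[v,u],pts('wrist',d,m))
E
```

```text
410 135 [ 0.5184 -0.0227  0.1528]
410 128 [ 0.5211 -0.0217  0.163 ]
410 120 [ 0.5191 -0.0227  0.1686]
400 110 [ 0.5217 -0.031   0.1748]
410 148 [ 0.3804 -0.0856  0.005 ]
410 156 [ 0.5064 -0.0279  0.1252]
420 158 [ 0.5105 -0.0196  0.1281]
350 145 [ 0.5173 -0.0678  0.1254]
480 172 [0.5047 0.0188 0.1277]
(0.5092, -0.0282, 0.1121) 406.7907789179838 170.25730328766824
(0.5092, -0.0282, 0.101) 406.46907267444766 182.65066557389787
(0.5093, -0.0237, 0.12) 413.2583291572384 163.59611435625416
318 180 0.19960392 [[0.5034 0.007  0.1228]]
318 215 0.20486532 [[ 0.5079 -0.0161  0.1236]]
305 238 0.17119987 [[ 0.5012 -0.0196  0.159 ]]
335 238 0.17298679 [[ 0.5178 -0.0171  0.1573]]
318 145 0.19312623 [[0.4991 0.0291 0.1236]]
```

Both cameras put the real fingertips at z≈0.148. The reported TCP implies 0.101, so the tool is about 45 mm higher than it reads. I'll reopen, go down part of the way and re-measure.

Emit:
carry_out --series '[0.004,0,0,0,0,0,0.04,0,0,0,0,0,0,0.04,0,0,0,0,0,0,0.04,0,0,0,0,0,0,0.04,0,0,0.01,0,0,0,0.04,0,0,0.01,0,0,0,0.04,0,0,0.01,0,0,0,0.04,0,0,0,0,0,0,0.04]'

```text
t: 6.6
tcp_pos: [0.5072, -0.0242, 0.0801]
ee_rot: [[-0.19, 0.982, -0.003], [0.982, 0.19, 0.0], [0.001, -0.003, -1.0]]
contact_force: [-0.8, -0.7, -0.2]
opening: 0.427
grasp_force: 0.0
```

```bash
python3 - <<'E'
from h import *
st()
p,d=capture('scene'); cv2.imwrite('pics/s3.png',cv2.resize(p[150:200,300:380,::-1],None,fx=9,fy=9))
P=pts('scene',d,np.ones(d.shape,bool))
f=P[(abs(P[:,0]-.51)<.06)&(abs(P[:,1]+.027)<.016)&(P[:,2]>.09)&(P[:,2]<.2)]
for lo in np.arange(.1,.2,.006):
    s=f[(f[:,2]>=lo)&(f[:,2]<lo+.006)]
    if len(s): print(round(lo,3),len(s),s.min(0),s.max(0))
E
```

```text
t 6.6
tcp_pos [ 0.5072 -0.0242  0.0801]
ee_rot [[-0.19    0.9818 -0.0027]
 [ 0.9818  0.19    0.0005]
 [ 0.001  -0.0025 -1.    ]]
contact_force [-0.8338 -0.7361 -0.1811]
opening 0.426777550725382
grasp_force 0.0
0.1 6 [ 0.5497 -0.0409  0.1044] [ 0.5686 -0.013   0.1058]
0.106 54 [ 0.4835 -0.0428  0.1062] [ 0.5699 -0.0113  0.1114]
0.112 4 [ 0.5073 -0.0277  0.1125] [ 0.5692 -0.012   0.116 ]
0.118 18 [ 0.5    -0.0421  0.1184] [ 0.5391 -0.0112  0.124 ]
0.124 13 [ 0.5045 -0.0425  0.1243] [ 0.5392 -0.0122  0.1299]
0.13 10 [ 0.5282 -0.0265  0.1308] [ 0.5443 -0.0112  0.1346]
0.136 12 [ 0.5334 -0.0258  0.1369] [ 0.5415 -0.0128  0.1413]
0.142 7 [ 0.5296 -0.0265  0.1423] [ 0.5395 -0.011   0.1476]
0.148 8 [ 0.5363 -0.0243  0.1484] [ 0.541  -0.011   0.1534]
0.154 7 [ 0.5361 -0.0241  0.1545] [ 0.5416 -0.0143  0.1597]
0.16 3 [ 0.5383 -0.0236  0.16  ] [ 0.5427 -0.0134  0.1616]
0.19 3 [ 0.4848 -0.0352  0.1951] [ 0.4878 -0.0273  0.1958]
0.196 3 [ 0.4865 -0.0355  0.1969] [ 0.4874 -0.0293  0.1987]
```

View pics/s3.png

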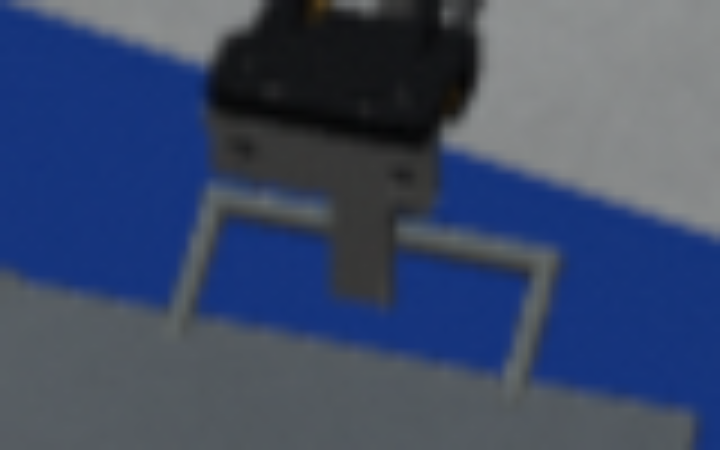

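The far finger's tip at (360,300) now overlaps the bar region, and depth puts it at z≈0.117. It needs another 16 mm.

Emit:
carry_out --series '[0,0,0.008,0,0,0,0.04,0,0,0.008,0,0,0,0.04,0,0,0,0,0,0,0.03,0,0,0,0,0,0,0.02,0,0,0,0,0,0,0.01,0,0,0,0,0,0,0,0,0,0,0,0,0,0,0,0,0,0,0,0,0]' --grip_force 30

```text
t: 7.45
tcp_pos: [0.5082, -0.0243, 0.0661]
ee_rot: [[-0.19, 0.982, -0.0], [0.982, 0.19, -0.0], [-0.0, -0.0, -1.0]]
contact_force: [-4.2, -0.8, 4.8]
opening: 0.096
grasp_force: 30.0
```

The bar is gripped: the opening is about 9 mm at 30 N. Now I'm tugging up in small steps.

Emit:
carry_out --series '[0,0,-0.003,0,0,0,0,0,0,-0.003,0,0,0,0,0,0,-0.003,0,0,0,0,0,0,0,0,0,0,0]'

```text
t: 7.85
tcp_pos: [0.5092, -0.0241, 0.0755]
ee_rot: [[-0.19, 0.982, 0.002], [0.982, 0.19, 0.0], [-0.0, 0.002, -1.0]]
contact_force: [6.0, 0.9, -4.5]
opening: 0.098
grasp_force: 30.0
```

Emit:
carry_out --series '[0,0,-0.002,0,0,0,0,0,0,-0.002,0,0,0,0,0,0,0,0,0,0,0]'

```text
t: 8.15
tcp_pos: [0.5095, -0.0239, 0.0785]
ee_rot: [[-0.19, 0.982, 0.002], [0.982, 0.19, 0.001], [0.001, 0.002, -1.0]]
contact_force: [16.4, 2.6, -28.4]
opening: 0.098
grasp_force: 30.0
```

The force jumped to 28 N after about 9–12 mm of rise, so the latch has caught the cover. I'll lower it fully, release and go up.

Emit:
carry_out --series '[0,0,-0.0,0,0,0,0,0,0,0.004,0,0,0,0,0,0,0.005,0,0,0,0,0,0,0.004,0,0,0,0,0,0,0,0,0,0,0.04,0,0,0,0,0,0,0.04,0,0,0,0,0,0,0.04,0,0,0,0,0,0,0.04]'

```text
t: 8.95
tcp_pos: [0.5083, -0.0242, 0.066]
ee_rot: [[-0.19, 0.982, 0.0], [0.982, 0.19, -0.0], [-0.0, 0.0, -1.0]]
contact_force: [-0.7, 1.3, -0.0]
opening: 0.397
grasp_force: 0.0
```

Emit:
carry_out --series '[0,0,-0.02,0,0,0,0.04,0,0,-0.03,0,0,0,0.04,0,0,-0.04,0,0,0,0.04,0,0,-0.04,0,0,0,0.04,0,0,0,0,0,0,0.04]'

```text
t: 9.45
tcp_pos: [0.5109, -0.0239, 0.2008]
ee_rot: [[-0.19, 0.982, 0.007], [0.982, 0.19, -0.001], [-0.002, 0.007, -1.0]]
contact_force: [0.9, 0.9, -0.8]
opening: 0.432
grasp_force: 0.0
```

```bash
python3 - <<'E'
from h import *
s=st(); yaw=.195; A=np.array([[np.cos(yaw),-np.sin(yaw)],[np.sin(yaw),np.cos(yaw)]])
for n in ('top','scene'):
    p,d=capture(n); P=pts(n,d,np.ones(d.shape,bool)); Q=np.c_[P[:,:2]@A,P[:,2]]
    b=(Q[:,2]>.117)&(Q[:,2]<.16)&(abs(P[:,0]-.608)<.04)&(abs(P[:,1]+.173)<.03)
    q=Q[b]; print(n,len(q)); 
    if len(q): print(np.percentile(q,[2,50,98],axis=0))
print('tcp case',np.array(s['tcp_pos'])[:2]@A)
E
```

```text
t 9.45
tcp_pos [ 0.5109 -0.0239  0.2008]
ee_rot [[-0.1897  0.9818  0.007 ]
 [ 0.9818  0.1897 -0.0009]
 [-0.0022  0.0067 -1.    ]]
contact_force [ 0.944   0.8786 -0.8031]
opening 0.4320220706070457
grasp_force 0.0
top 42
[[ 0.5511 -0.2934  0.1206]
 [ 0.5625 -0.2866  0.1331]
 [ 0.5751 -0.282   0.138 ]]
scene 55
[[ 0.5505 -0.2922  0.119 ]
 [ 0.57   -0.2859  0.1327]
 [ 0.579  -0.281   0.1377]]
tcp case [ 0.4965 -0.1225]
```

The tab's fin is at case-aligned x 0.551–0.576, y −0.287, at the near end. I'm going behind it with closed fingers.

Emit:
carry_out --series '[-0.032,0.002,0,0,0,0,0,-0.033,0.002,0,0,0,0,0,-0.033,0.004,0,0,0,0,0,-0.033,0.01,0,0,0,0,0,-0.033,0.01,0,0,0,0,0,0,0,0.03,0,0,0,0,0,0,0.03,0,0,0,0,0,0,0.02,0,0,0,0,0,0,0,0,0,0,0]'

```text
t: 10.45
tcp_pos: [0.5644, -0.1793, 0.1119]
ee_rot: [[-0.19, 0.982, -0.006], [0.982, 0.19, 0.002], [0.003, -0.006, -1.0]]
contact_force: [-0.3, -0.3, 0.5]
opening: 0.005
grasp_force: 0.0
```

```bash
python3 - <<'E'
from h import *
s=st(); yaw=.195; A=np.array([[np.cos(yaw),-np.sin(yaw)],[np.sin(yaw),np.cos(yaw)]])
print('tcp case',np.array(s['tcp_pos'])[:2]@A)
p,d=capture('scene'); cv2.imwrite('pics/s4.png',cv2.resize(p[130:230,250:390,::-1],None,fx=5,fy=5))
E
```

```text
t 10.45
tcp_pos [ 0.5644 -0.1793  0.1119]
ee_rot [[-0.1901  0.9817 -0.0061]
 [ 0.9818  0.1901  0.0023]
 [ 0.0034 -0.0056 -1.    ]]
contact_force [-0.2706 -0.2952  0.5451]
opening 0.004778570327350711
grasp_force 0.0
tcp case [ 0.5189 -0.2852]
```

View pics/s4.png

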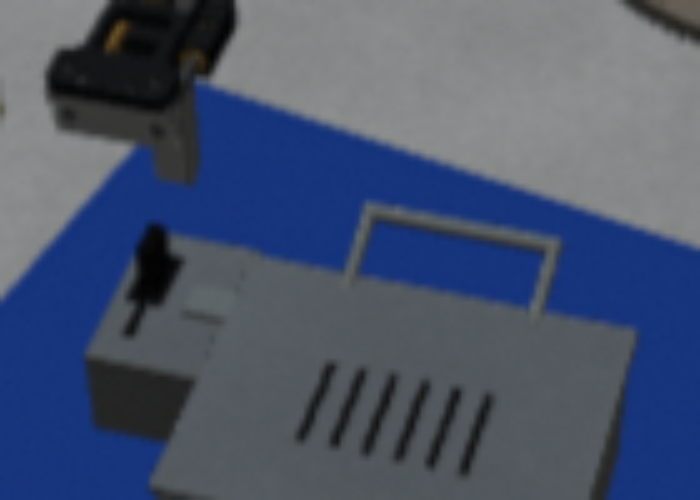

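The fingertips at (175,185) are behind the tab (150,260) and above it. I'll go down 35 mm, then push away from the robot.

Emit:
carry_out --series '[0,0,0.018,0,0,0,0,0,0,0.017,0,0,0,0,0,0,0,0,0,0,0,0,0.008,0,0,0,0,0,0,0.008,0,0,0,0,0,0,0.006,0,0,0,0,0,0,0.006,0,0,0,0,0,0,0,0,0,0,0,0]'

```text
t: 11.3
tcp_pos: [0.5955, -0.1742, 0.0812]
ee_rot: [[-0.19, 0.982, 0.001], [0.982, 0.19, 0.0], [0.0, 0.001, -1.0]]
contact_force: [0.7, -0.2, 0.0]
opening: 0.005
grasp_force: 0.0
```

Emit:
carry_out --series '[0,0.005,0,0,0,0,0,0,0.005,0,0,0,0,0,0,0.004,0,0,0,0,0,0,0,0,0,0,0,0]'

```text
t: 11.7
tcp_pos: [0.6088, -0.1717, 0.0808]
ee_rot: [[-0.19, 0.982, 0.0], [0.982, 0.19, 0.0], [0.0, 0.001, -1.0]]
contact_force: [-0.5, 0.0, 1.0]
opening: 0.002
grasp_force: 0.0
```

```bash
python3 - <<'E'
from h import *
s=st()
p,d=capture('scene'); cv2.imwrite('pics/s5.png',cv2.resize(p[150:230,250:370,::-1],None,fx=6,fy=6,interpolation=cv2.INTER_CUBIC))
E
```

```text
t 11.7
tcp_pos [ 0.6088 -0.1717  0.0808]
ee_rot [[-0.1901  0.9818  0.0005]
 [ 0.9818  0.1901  0.0003]
 [ 0.0002  0.0005 -1.    ]]
contact_force [-0.4636  0.0337  1.0266]
opening 0.0019523290090044402
grasp_force 0.0
```

View pics/s5.png

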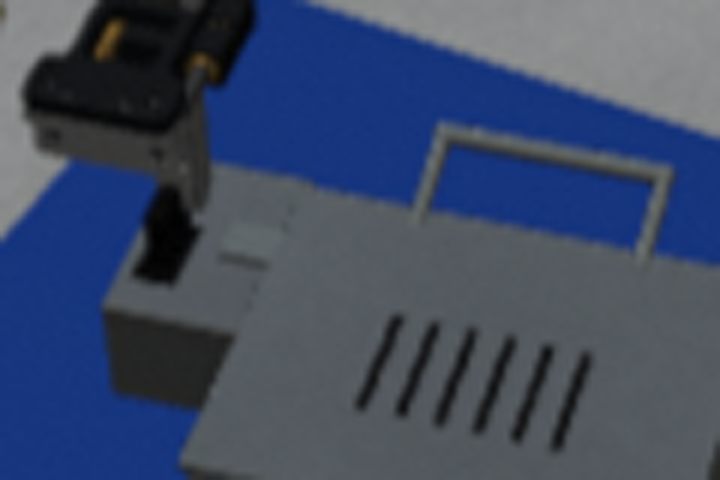

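The fingers are against the tab (170,220), and the slot ahead of it has nearly closed up, so it is moving. I'll keep pushing until it hits the stop.

Emit:
carry_out --series '[0,0.003,0,0,0,0,0,0,0.003,0,0,0,0,0,0,0,0,0,0,0,0]'

```text
t: 12.05
tcp_pos: [0.6103, -0.1716, 0.0808]
ee_rot: [[-0.189, 0.982, -0.007], [0.982, 0.189, -0.001], [0.0, -0.007, -1.0]]
contact_force: [-27.3, -0.7, 22.2]
opening: 0.002
grasp_force: 13.7
```

Emit:
carry_out --series '[0,0.003,0,0,0,0,0,0,0.002,0,0,0,0,0,0,0,0,0,0,0,0]'

```text
t: 12.35
tcp_pos: [0.6105, -0.1717, 0.0808]
ee_rot: [[-0.188, 0.982, -0.016], [0.982, 0.188, -0.003], [0.0, -0.016, -1.0]]
contact_force: [-57.4, -1.9, 47.3]
opening: 0.003
grasp_force: 29.2
```

It is at the stop. I'm backing off, rising and returning above the bar.

Emit:
carry_out --series '[0,-0.01,0,0,0,0,0,0,-0.015,0,0,0,0,0,0,-0.015,0,0,0,0,0,0,0,-0.03,0,0,0,0,0,0,-0.04,0,0,0,0.04,0,0,-0.04,0,0,0,0.04,0.03,-0.01,0,0,0,0,0.04,0.04,-0.01,0,0,0,0,0.04,0.04,-0.01,0,0,0,0,0.04,0.04,-0.005,0,0,0,0,0.04]'

```text
t: 13.35
tcp_pos: [0.516, -0.0357, 0.1911]
ee_rot: [[-0.189, 0.982, 0.001], [0.982, 0.189, -0.0], [-0.001, 0.001, -1.0]]
contact_force: [0.8, 1.2, 0.7]
opening: 0.42
grasp_force: 0.0
```

Emit:
carry_out --series '[0.015,0,0,0,0,0,0.04,0,0,0,0,0,0,0.04,0,0,0,0,0,0,0.04]'

```text
t: 13.65
tcp_pos: [0.5145, -0.0229, 0.191]
ee_rot: [[-0.189, 0.982, 0.0], [0.982, 0.189, -0.0], [-0.0, 0.0, -1.0]]
contact_force: [1.0, -1.0, -0.7]
opening: 0.43
grasp_force: 0.0
```

```bash
python3 - <<'E'
from h import *
s=st(); yaw=.195; A=np.array([[np.cos(yaw),-np.sin(yaw)],[np.sin(yaw),np.cos(yaw)]])
p,d=capture('top'); P=pts('top',d,np.ones(d.shape,bool)); Q=np.c_[P[:,:2]@A,P[:,2]]
b=(Q[:,2]>.117)&(Q[:,2]<.16)&(abs(P[:,0]-.62)<.05)&(abs(P[:,1]+.173)<.03)
print('tab',np.percentile(Q[b],[2,50,98],axis=0))
print('tcp case',np.array(s['tcp_pos'])[:2]@A); print(np.array(s['joints']))
todo([.5083,-.0240,.066],.193)
E
```

```text
t 13.65
tcp_pos [ 0.5145 -0.0229  0.191 ]
ee_rot [[-0.1895  0.9819  0.0004]
 [ 0.9819  0.1895 -0.0002]
 [-0.0003  0.0004 -1.    ]]
contact_force [ 0.975  -0.9669 -0.7394]
opening 0.4296760974995478
grasp_force 0.0
tab [[ 0.5784 -0.2936  0.1184]
 [ 0.5897 -0.287   0.1325]
 [ 0.6028 -0.2817  0.1373]]
tcp case [ 0.5004 -0.1222]
[ 0.4933  0.2053 -0.6473  1.9123  0.141   1.0685 -0.0214]
turn first (tool rotvec) [ 0.0001  0.0001 -0.0033] then shift along target axes [ 0.0006 -0.0062  0.1248] cur axes [ 0.0006 -0.0062  0.1248]
```

The tab moved about 27–28 mm and is at its far stop. I'm re-gripping the bar.

Emit:
carry_out --series '[0,-0.006,0,0,0,-0.003,0.04,0,0,0.03,0,0,0,0.04,0,0,0.03,0,0,0,0.04,0,0,0.03,0,0,0,0.04,0,0,0.02,0,0,0,0.04,0,0,0.015,0,0,0,0.04,0,0,0,0,0,0,0.025,0,0,0,0,0,0,0.01,0,0,0,0,0,0,0,0,0,0,0,0,0,0]' --grip_force 30

```text
t: 14.7
tcp_pos: [0.5088, -0.0234, 0.0668]
ee_rot: [[-0.193, 0.981, 0.001], [0.981, 0.193, -0.0], [-0.001, 0.001, -1.0]]
contact_force: [-0.5, 0.2, -0.3]
opening: 0.12
grasp_force: 0.0
```

Emit:
carry_out --series '[0,0,0,0,0,0,0,0,0,-0.004,0,0,0,0,0,0,-0.004,0,0,0,0,0,0,-0.004,0,0,0,0,0,0,-0.003,0,0,0,0,0,0,0,0,0,0,0]'

```text
t: 15.3
tcp_pos: [0.51, -0.023, 0.0822]
ee_rot: [[-0.193, 0.981, 0.004], [0.981, 0.193, 0.0], [-0.0, 0.004, -1.0]]
contact_force: [8.3, 1.0, -4.1]
opening: 0.097
grasp_force: 30.0
```

The cover is free: it rose 15 mm at only about 4 N. I'm lifting along the hinge arc.

Emit:
carry_out --series '[0,0.0035,-0.0113,0,0,0,0,0,0.0032,-0.0114,0,0,0,0,0,0.0036,-0.0111,0,0,0,0,0,0.0036,-0.0111,0,0,0,0,0,0.0045,-0.0107,0,0,0,0,0,0.005,-0.0106,0,0,0,0,0,0.0057,-0.0102,0,0,0,0,0,0.006,-0.0101,0,0,0,0,0,0,0,0,0,0,0]'

```text
t: 16.2
tcp_pos: [0.5418, -0.0169, 0.1689]
ee_rot: [[-0.192, 0.981, -0.002], [0.981, 0.192, -0.001], [-0.001, -0.002, -1.0]]
contact_force: [-14.7, -4.7, 6.7]
opening: 0.093
grasp_force: 30.0
```

```bash
python3 - <<'E'
from h import *
s=st(); d=np.array(s['tcp_pos'])-[.5083,-.024,.066]; c,n=np.cos(.194),np.sin(.194)
x,z=-.2221+d[0]*c+d[1]*n,.020+d[2]; print('lateral',-d[0]*n+d[1]*c,'r',np.hypot(x,z),'theta',np.degrees(np.arctan2(z,-x))-5.15); print(np.array(s['joints']))
E
```

```text
t 16.2
tcp_pos [ 0.5418 -0.0169  0.1689]
ee_rot [[-0.1924  0.9813 -0.002 ]
 [ 0.9813  0.1924 -0.0012]
 [-0.0008 -0.0022 -1.    ]]
contact_force [-14.7436  -4.6776   6.6502]
opening 0.09340611101008907
grasp_force 30.002657175064087
lateral 0.0005385749685852112 r 0.2244815546397273 theta 28.059350424078552
[ 0.4545  0.279  -0.6395  1.8799  0.192   1.046  -0.0701]
```

Emit:
carry_out --series '[0,0.0055,-0.0102,0,0,0,0,0,0.0067,-0.0093,0,0,0,0,0,0.0075,-0.0089,0,0,0,0,0,0.0081,-0.0085,0,0,0,0,0,0.0085,-0.008,0,0,0,0,0,0.0089,-0.0076,0,0,0,0,0,0,0,0,0,0,0]'

```text
t: 16.9
tcp_pos: [0.5879, -0.0078, 0.2223]
ee_rot: [[-0.192, 0.981, 0.001], [0.981, 0.192, -0.001], [-0.001, 0.0, -1.0]]
contact_force: [-14.1, -5.3, 15.0]
opening: 0.095
grasp_force: 30.0
```

```bash
cat > th.py <<'E'
from h import *
s=st(); d=np.array(s['tcp_pos'])-[.5083,-.024,.066]; c,n=np.cos(.194),np.sin(.194)
x,z=-.2221+d[0]*c+d[1]*n,.020+d[2]; print('lateral',-d[0]*n+d[1]*c,'r',np.hypot(x,z),'theta',np.degrees(np.arctan2(z,-x))-5.15); print(np.array(s['joints']),abs(np.array(s['qvel'])).max())
E
python3 th.py
```

```text
t 16.9
tcp_pos [ 0.5879 -0.0078  0.2223]
ee_rot [[-0.1925  0.9813  0.0006]
 [ 0.9813  0.1925 -0.0007]
 [-0.0008  0.0004 -1.    ]]
contact_force [-14.0919  -5.3018  15.0326]
opening 0.09451740573401354
grasp_force 30.004924535751343
lateral 0.0005529812431937196 r 0.22569907186650665 theta 46.2187851355511
[ 0.4213  0.3076 -0.6381  1.7224  0.1975  1.176  -0.077 ] 0.03329767795842294
```

Emit:
carry_out --series '[0,0.008,-0.0082,0,0,0,0,0,0.0085,-0.0075,0,0,0,0,0,0.01,-0.0065,0,0,0,0,0,0.0103,-0.0057,0,0,0,0,0,0.005,-0.0025,0,0,0,0,0,0.0025,-0.0012,0,0,0,0,0,0,0,0,0,0,0,0,0,0,0,0,0,0,0,0,0,0,0,0,0]'

```text
t: 17.8
tcp_pos: [0.6302, 0.0006, 0.2514]
ee_rot: [[-0.193, 0.981, -0.0], [0.981, 0.193, -0.0], [-0.0, -0.0, -1.0]]
contact_force: [2.1, -4.1, -6.7]
opening: 0.095
grasp_force: 30.0
```

```bash
python3 th.py; python3 - <<'E'
from h import *
p,d=snap('scene','s6')
m=cut_out('cover','scene'); 
for r in m[:2]:
    P=pts('scene',d,r['mask']); q=P.mean(0); u,sv,v=np.linalg.svd(P-np.median(P,0),full_matrices=False); nrm=v[2]; print(r['p'],len(P),q,'plane tilt',np.degrees(np.arccos(abs(nrm[2]))))
E
```

```text
t 17.8
tcp_pos [0.6302 0.0006 0.2514]
ee_rot [[-0.1926  0.9813 -0.    ]
 [ 0.9813  0.1926 -0.0001]
 [-0.0001 -0.     -1.    ]]
contact_force [ 2.1032 -4.1471 -6.6609]
opening 0.09497288765803186
grasp_force 29.998323619365692
lateral 0.000609065725008566 r 0.22748187592992478 theta 59.40981532700189
[ 0.3788  0.3612 -0.6306  1.5902  0.2206  1.2624 -0.0946] 0.0022116554400194014
0.7 6478 [0.6804 0.0099 0.1862] plane tilt 60.84110753144653
0.44 861 [ 0.5193 -0.4067  0.0322] plane tilt 3.9257879125705917
```

View pics/s6.png

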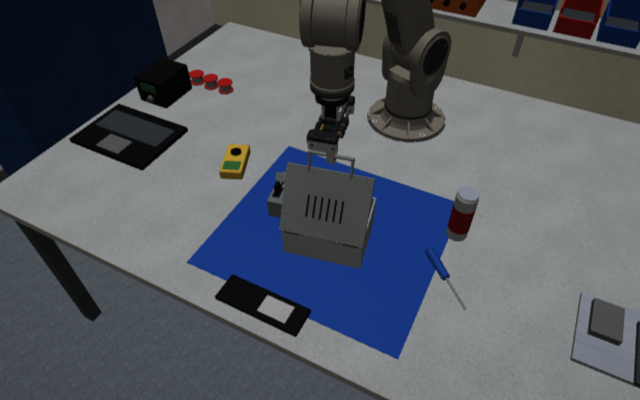

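The cover stands open at about 60° (plane tilt 60.8°), gripped at the bar (330,155) and still. The meter, spray can and driver have not moved.

```bash
python3 -c "
from workcell import order; print(order.finish_job())"
```

```text
the job is handed in; nothing more can be done
None
```

The job is handed in: the tug showed the latch had caught the cover, so I pushed the tab to its far end and lifted the cover, and the arm is holding it still by the bar at about 60° open, with the other things on the bench left where they were.

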